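# Stack the drained vial tray on the full one

## Task

Take the syringe off the full vial tray and lay it on the bench, clear of the trays. The empty tray stands draining on its long side: lay it flat on the bench on its feet and let go, then take it afresh by its long sides and stack it on the full tray, the matching way round, so that all its feet drop into the rim's notches and it sits fully home. Leave the full tray where it stands, and do not shove or knock over the bottle, flask or timer.

Things in the scene. Friction and masses are not known exactly. Their poses are not given: they have to be found in the camera images.
- full_tray: Full tray: white plastic open box, 60 (x) x 108 (y) x 48 mm (z, rim up), standing on its feet on the worktop; loose, about 0.5 kg. Origin: centre, level with the feet's tips. 5 mm walls from z = 6 (underside) to 48 (rim), flat outside. Eight vials in it end 5 mm below the rim. A tray seated on it the same way round has its origin 42 mm higher; the wrong way round it stays 48 mm up, on the rim.
- empty_tray: Empty tray, shaped as the full one (60 x 108 x 48 mm, same axes and origin), loose, about 0.15 kg. At first it stands on its +x long side on the mat, y level, turned any way about the vertical; top edge 60 mm above the mat, 42 mm thick from underside (z = 6) to rim (z = 48), feet 6 mm more. Its +z points out of the open side. Tipped 45 degrees or more towards its underside and let go, it falls onto its feet.
- full_tray_card (a point): Face of the flat card holder (38 mm wide, z = 14 to 34, 3 mm proud) on the full tray's +y end, at (0, 57, 24) mm in its frame. It marks the end with the single wide foot and notch.
- empty_tray_card (a point): Face of the same card holder on the empty tray's +y end, at (0, 57, 24) mm in its frame; card holder above card holder is the matching way round.
- full_tray_notch (a point): Bottom of the full tray's widest rim notch (28 mm, in the +y end wall), at (0, 51.5, 41) mm in its frame. Each tray's rim has such a notch, 7 mm deep and 4 mm wider than the foot, straight above every one of its six feet, cut through the wall.
- empty_tray_foot (a point): Tip of the empty tray's widest foot, at (0, 51.5, 0) mm in its frame. Feet, 5 mm thick in line with the walls, z = 0 to 6, lower corners rounded 3 mm: one 24 mm wide in the +y end wall; two 9 mm wide in the -y end wall, at x = +-14; two 14 mm wide in each long wall, at y = +-36.
- syringe: Clear plastic 10 ml syringe with plunger, about 30 g, 108 mm long (its y; nozzle to -y, thumb plate to +y), 34 mm wide at the finger flange (at y = +30), else a barrel 16 to 20 mm wide (x) and 20 mm high (z 0 to 20). Origin: underside, mid length. At the start it lies level across the full tray's rim from one long side to the other, at mid length of the tray to within 15 mm.
- drain_mat: Grey rubber draining mat, 150 x 190 x 3 mm, flat and fixed on the worktop under the empty tray. Origin: centre of its underside; y is its long side. It counts as bench: things may be laid on it.
- bottle: Brown glass bottle with black cap, 57 mm across, 111 mm high, stands on the worktop; bystander. Origin: centre of its foot.
- flask: Conical glass flask, 64 mm across its foot, 105 mm high, stands on the worktop; bystander. Origin: centre of its foot.
- timer: White digital timer, 62 x 66 x 16 mm, lies on the worktop; bystander. Origin: centre of its underside.
Mind the look-alikes: they are no part of the job. Several things have the shape of the syringe; the one meant has the colours described above.

How it is judged:
By the outcome, as a careful person would: the job done as asked, in the order asked, and still so for the second after the job is handed in, with the robot touching nothing.
It also fails if it takes over 69 s, if anything falls off the work surface, if the arm or the gripper's body presses on something with over 40 N, if the wrist force passes 120 N, or if a joint passes its speed limit or range.

## Robot

A 6-joint arm with a two-finger parallel gripper is mounted at the origin on a cart in front of the work surface, level with it; the furniture and walls round the work are solid. World frame = base frame: x ahead of the robot, y to its left, z up, the work surface at z = 0. Lengths are in m, angles in rad, forces in N, time in s.
With the tool pointing down it reaches from about 0.275 to 0.85 m from the base axis. Payload 5.2 kg.
Tool frame: the origin (TCP) lies at the very end of the fingers, on their centre line; the grasp point (between the pads) lies 19 mm behind it; x points along the fingers, y is the direction in which the jaws open and shut, and the axes are right-handed (so a half turn about x gives the same grasp; the last joint's range is limited). The gripper opens to 85 mm and grips with 20 to 120 N. Pads are 22 mm wide; open, the fingers measure 114 mm over their backs; the gripper's body (76 mm by 85 mm) begins 54 mm behind the grasp point. The pads swing forward as they close: fully open they stand 13 mm farther back than shut.
Start: joints at [-1.354, 0.259, 1.535, -0, 1.348, -0.203], TCP at [0.224, -0.502, 0.231] pointing down, gripper open.
Joint ranges: [-3.14, 3.14], [-0.91, 2.08], [0.19, 2.58], [-1.22, 4.36], [0.22, 2.71], [-3.12, 3.12]. Speed limits (rad/s): [2.57, 2.57, 3.14, 3.14, 3.14, 3.14].

## Interface

Orientations are given as a unit quaternion [w, x, y, z].
In Python, from cell import * gives the robot as it stands.
- The arm moves only by the shell command python3 -m pendant 'ROWS' [FORCE]. ROWS is a JSON object of lists of equal length, an entry for each row: "jaw": the closure, from -1 (fully open) to 1 (shut); "translation": the shift along the tool's x, y, z each as a share of 20 mm, from -1 to 1, a list of three; "twist": the turn about the tool's x as a share of 360 degrees, from -1 to 1. A call has 1 to 5 rows; each row shifts and turns the pose as measured when the row begins, along the tool's axes as they then stand; what a row does not reach is not made up. A row lasts 1/8 s, in which the tool goes at most 62.5 mm and 10.7 degrees, less where a joint would pass 70% of its speed; a pose out of reach is approached as far as the arm can. A call with a number of a shift or a turn outside -1 to 1 is refused whole. A call with a gripper value outside its range is refused whole. The fingers move at their own pace and stop on an object; FORCE is the grip in N (left out, the last holds). Time passes only in rows, so rows that do not move let the fingers close. It gives the time, the measured TCP pose, the force and the opening at its end, in the units of the state.
- observe(): the state, without advancing time (a new reading comes with each control period).
- camera(name): name is "scene" or "top"; returns a dict with "image" (384x512x3 uint8, red, green, blue), "K" (3x3 intrinsics, pixels), "cam_to_world" (4x4, takes a point from camera to world coordinates). Camera axes: x right, y down, z forward; pixel columns grow to the right and rows downward; lengths in m; the calibration is good to about 2 mm. A picture is of the moment at which its call begins. There is no depth.
- sign_off(): hands the job in, once; it reports no verdict.
Trained networks look in a picture, given as the dict that the camera call returned (one of the last four; its "shot" number tells which), for a name from the list of things; names that differ only in an ending like _2 or _b are one class to them, and where a whole thing is asked for, a point or a joint stands for the part that bears it (a point fixed in the world has none). Each returns a list of dicts, best first, with "conf" (0 to 1); they miss things now and then, are a little off and sometimes report something else, mostly with a low value. They report only what shows in the picture. A call takes as long as a camera call. They do not tell look-alikes from the thing itself.
- look_for(picture, name): "centre" ([column, row] in pixels, amid what is visible of it).
- spot_point(picture, name): "centre" ([column, row] in pixels: a listed point, or the origin of a listed thing).
The state is a dict: "time_s": time; "joint_pos": joint angles; "joint_velocities": joint speeds; "joint_efforts": joint torques, N m; "position": TCP position; "eef_rot": TCP orientation; "force": force on the tool from outside, world axes, zero at the start; "moment": the same for the moment, N m; "grip_width": finger opening in m.
Only numpy, scipy, OpenCV 4.12 (cv2) and the standard library are available. Lean on these libraries where they do the work, as an engineer would, in place of code of your own. Each camera call takes 0.05 s, during which the arm holds its last target. There are 200 camera calls.

## Working session

There is one attempt and no reset: what is moved stays moved. The work goes in short steps, Python scripts to look and compute and a shell command to move; the robot and the scene stay as the last step left them, time stands still between calls to the robot, and variables do not carry over. Pictures are saved under pics/ and viewed, about 8 in all and at most 12, crops included, and the job is handed in when it is done.

```bash
ls; mkdir -p pics
cat > h.py <<'E'
from cell import *
import numpy as np, cv2
def ray(p,c):
    d=np.linalg.inv(p["K"])@np.array([c[0],c[1],1.]); T=np.array(p["cam_to_world"]); return T[:3,3],T[:3,:3]@d
def atz(p,c,z):
    o,d=ray(p,c); return o+d*(z-o[2])/d[2]
def proj(p,X):
    T=np.linalg.inv(np.array(p["cam_to_world"])); q=p["K"]@(T[:3,:3]@np.array(X)+T[:3,3]); return q[:2]/q[2]
def save(p,n,crop=None,k=1):
    im=p["image"][:,:,::-1]
    if crop: im=im[crop[1]:crop[3],crop[0]:crop[2]]
    cv2.imwrite("pics/"+n,cv2.resize(im,None,fx=k,fy=k,interpolation=cv2.INTER_CUBIC))
def tri(p,a,q,b):
    (o1,d1),(o2,d2)=ray(p,a),ray(q,b); A=np.array([d1,-d2]).T
    t=np.linalg.lstsq(A,o2-o1,rcond=None)[0]; x,y=o1+d1*t[0],o2+d2*t[1]; return (x+y)/2,np.linalg.norm(x-y)
E
python3 - <<'E'
from h import *
np.set_printoptions(precision=3,suppress=True)
s=camera("scene");t=camera("top")
im=np.hstack([s["image"],t["image"]])
save(s,"s0.png",None,1.5);save(t,"t0.png",None,1.5)
for p in(s,t):
    print("cam",np.array(p["cam_to_world"])[:3,3])
    for n in "full_tray empty_tray full_tray_card empty_tray_card full_tray_notch empty_tray_foot syringe bottle flask timer drain_mat".split():
        print(n,[(np.round(d["centre"]).tolist(),round(d["conf"],2)) for d in spot_point(p,n)][:5],[(np.round(d["centre"]).tolist(),round(d["conf"],2)) for d in look_for(p,n)][:5])
print(observe())
E
```

```text
pics
cam [-0.291 -1.008  1.124]
full_tray [([251.0, 216.0], 0.49)] [([247.0, 214.0], 0.59), ([194.0, 162.0], 0.33)]
empty_tray [] [([177.0, 154.0], 0.86)]
full_tray_card [([249.0, 204.0], 0.77)] [([244.0, 211.0], 0.66)]
empty_tray_card [([166.0, 159.0], 0.74), ([254.0, 217.0], 0.36)] [([173.0, 153.0], 0.77), ([250.0, 204.0], 0.53)]
full_tray_notch [([252.0, 197.0], 0.68), ([252.0, 217.0], 0.38), ([196.0, 203.0], 0.26)] [([250.0, 211.0], 0.58)]
empty_tray_foot [([176.0, 156.0], 0.7)] [([173.0, 148.0], 0.58)]
syringe [([258.0, 204.0], 0.63), ([370.0, 221.0], 0.62), ([358.0, 320.0], 0.58)] [([248.0, 203.0], 0.6), ([197.0, 204.0], 0.6), ([374.0, 221.0], 0.55), ([358.0, 313.0], 0.52)]
bottle [] [([175.0, 151.0], 0.41)]
flask [([294.0, 250.0], 0.63)] [([294.0, 236.0], 0.51)]
timer [([196.0, 201.0], 0.56)] [([196.0, 202.0], 0.8)]
drain_mat [([186.0, 158.0], 0.94)] [([192.0, 161.0], 0.9), ([196.0, 201.0], 0.74)]
cam [ 0.31  -0.179  1.442]
full_tray [([250.0, 215.0], 0.75)] [([254.0, 214.0], 0.76)]
empty_tray [([124.0, 204.0], 0.69)] [([114.0, 206.0], 0.91)]
full_tray_card [([239.0, 204.0], 0
[... 465 characters left out ...]
5.0], 0.6), ([337.0, 144.0], 0.56)]
bottle [([180.0, 155.0], 0.79)] [([176.0, 149.0], 0.82), ([117.0, 207.0], 0.32)]
flask [([308.0, 223.0], 0.82)] [([312.0, 221.0], 0.56)]
timer [] []
drain_mat [([126.0, 198.0], 0.87)] [([134.0, 196.0], 0.84)]
{'time_s': 2.3, 'joint_pos': array([-1.354,  0.259,  1.535, -0.   ,  1.348, -0.203]), 'joint_velocities': array([ 0.001, -0.   ,  0.   ,  0.001,  0.001, -0.001]), 'joint_efforts': array([ -0.001, -44.592, -29.089,  -0.   ,   0.001,  -0.   ]), 'position': array([ 0.224, -0.502,  0.231]), 'eef_rot': array([-0.147, -0.692, -0.147,  0.692]), 'force': array([ 0.15 , -0.473,  0.296]), 'moment': array([0.033, 0.021, 0.016]), 'grip_width': 0.0856037881952305}
```

View pics/s0.png

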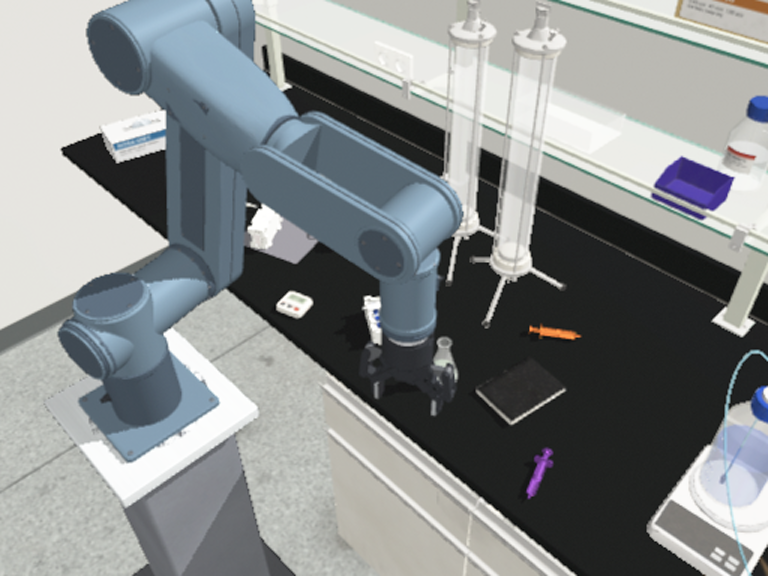

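View pics/t0.png

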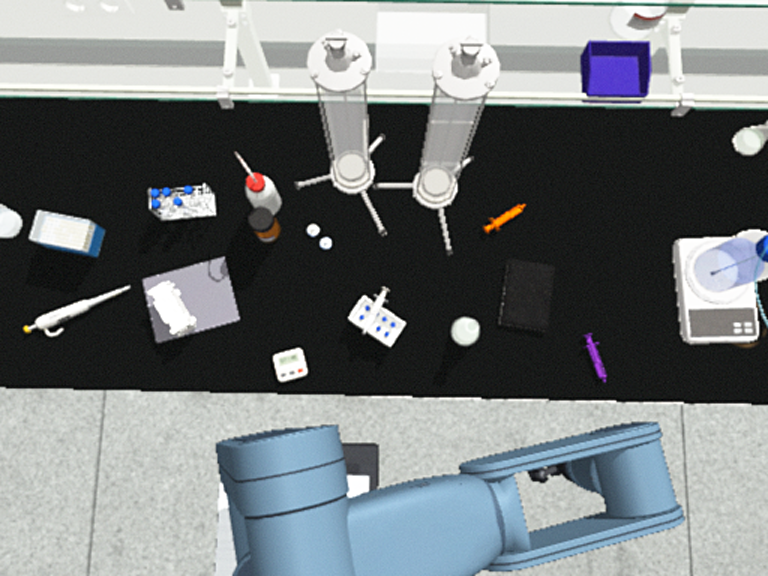

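The clear syringe lies on the tray at top px (250,203). The orange one at (335,145) and the purple one at (397,239) are look-alikes with the wrong colour. I'll confirm this in an enlarged crop.

Run:
```python
from h import *
np.set_printoptions(precision=3,suppress=True)
t=camera("top")
np.save("t.npy",t,allow_pickle=True)
im=t["image"][:,:,::-1]
a=cv2.resize(im[180:240,220:285],None,fx=6,fy=6,interpolation=cv2.INTER_CUBIC)
b=cv2.resize(im[165:230,90:165],None,fx=5,fy=5,interpolation=cv2.INTER_CUBIC)
h=max(a.shape[0],b.shape[0]);c=np.zeros((h,a.shape[1]+b.shape[1],3),np.uint8)
c[:a.shape[0],:a.shape[1]]=a;c[:b.shape[0],a.shape[1]:]=b
cv2.imwrite("pics/c1.png",c)
print(t["K"]);print(np.array(t["cam_to_world"]))
for n,c,z in [("tray",(251,214),.048),("empty",(114,206),.06),("timer",(194,243),.016),("bottle",(176,155),.0),("flask",(309,222),0),("mat",(126,198),.003),("edge",(250,262),0)]: print(n,atz(t,c,z))
```

```text
[[434.344   0.    249.164]
 [  0.    434.344 189.784]
 [  0.      0.      1.   ]]
[[ 0.023 -0.984  0.174  0.31 ]
 [-1.    -0.021  0.013 -0.179]
 [-0.009 -0.175 -0.985  1.442]
 [ 0.     0.     0.     1.   ]]
tray [ 0.478 -0.169  0.048]
empty [0.493 0.273 0.06 ]
timer [0.382 0.015 0.016]
bottle [0.681 0.093 0.   ]
flask [ 0.461 -0.362  0.   ]
mat [0.528 0.253 0.003]
edge [ 0.325 -0.169  0.   ]
```

View pics/c1.png

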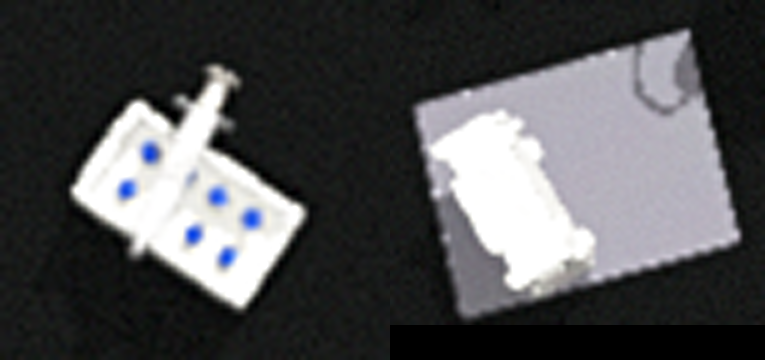

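Crop: the clear or white syringe lies over the white tray, with its nozzle at px (243,222) and thumb plate at (257,192). The tray's card end is at the left, near (238,204). The empty tray stands on the mat at (114,206). The feet and card detections suggest its underside faces right and its card end faces the robot. I'll check that once the arm has moved out of the way.

```bash
cat >> h.py <<'E'
from scipy.spatial.transform import Rotation as R
def tool(o=None):
    o=o or observe(); q=o["eef_rot"]; M=R.from_quat([q[1],q[2],q[3],q[0]]).as_matrix()
    return np.array(o["position"]),M,np.degrees(np.arctan2(M[1,1],M[0,1]))
def plan(pos,psi,n=None):
    """rows of constant twist; shift shared out over n rows in the turning frame (20 mm shares)"""
    p,M,a=tool(); d=np.array(pos)-p; tw=-(psi-a)
    tw=(tw+180)%360-180
    n=n or int(max(np.ceil(abs(tw)/10),np.ceil(np.abs(d).max()/.0195),1))
    print("now",p.round(4),"psi",round(a,1),"need",d.round(4),"turn",round(tw,1),"share/row",round(tw/n/360,4),"n",n,"j6",observe()["joint_pos"][5].round(2))
    for i in range(n):
        ps=np.radians(a-tw*i/n); y=np.array([np.cos(ps),np.sin(ps),0]); z=np.array([np.sin(ps),-np.cos(ps),0])
        e=d/n; print([round(float(v),2) for v in (-e[2]/.02,e@y/.02,e@z/.02)],end=" ")
    print()
E
python3 - <<'E'
from h import *
np.set_printoptions(precision=3,suppress=True)
t=np.load("t.npy",allow_pickle=True).item()
A=lambda x,y:(220+(x+.5)/6-.5,180+(y+.5)/6-.5)
B=lambda x,y:(90+(x-390+.5)/5-.5,165+(y+.5)/5-.5)
c=[atz(t,A(*k),.048) for k in[(138,100),(72,192),(243,308),(305,210)]]
print("rim",np.array(c),np.mean(c,0))
e=(c[0]+c[1]-c[2]-c[3]);print("tray +y yaw",np.degrees(np.arctan2(e[1],e[0])))
a,b=atz(t,A(138,252),.058),atz(t,A(222,75),.058);print("syr",a,b,(a+b)/2,np.linalg.norm(a-b),np.degrees(np.arctan2(*(b-a)[[1,0]])))
print("mat",[atz(t,B(*k),.003) for k in[(415,103),(688,30),(740,240),(465,320)]])
print("empty top",[atz(t,B(*k),.063) for k in[(432,150),(510,112),(545,160),(595,240),(590,265),(540,295),(510,275)]])
print(tool())
for k in [(200,197),(195,190)]: print(atz(t,k,0))
E
```

```text
rim [[ 0.535 -0.14   0.048]
 [ 0.484 -0.106  0.048]
 [ 0.424 -0.199  0.048]
 [ 0.477 -0.232  0.048]] [ 0.48  -0.169  0.048]
tray +y yaw 57.31807733896147
syr [ 0.452 -0.143  0.058] [ 0.548 -0.185  0.058] [ 0.5   -0.164  0.058] 0.10564092609091909 -23.923647253843207
mat [array([0.57 , 0.362, 0.003]), array([0.624, 0.181, 0.003]), array([0.481, 0.137, 0.003]), array([0.424, 0.317, 0.003])]
empty top [array([0.528, 0.326, 0.063]), array([0.554, 0.278, 0.063]), array([0.523, 0.253, 0.063]), array([0.472, 0.217, 0.063]), array([0.456, 0.219, 0.063]), array([0.436, 0.249, 0.063]), array([0.448, 0.269, 0.063])]
(array([ 0.224, -0.502,  0.231]), array([[-0.   ,  0.408, -0.913],
       [-0.   , -0.913, -0.408],
       [-1.   ,  0.   ,  0.   ]]), np.float64(-65.94645313926013))
[0.537 0.004 0.   ]
[ 0.561  0.022 -0.   ]
```

```bash
python3 -c "
from h import *
plan((.498,-.163,.16),-113.9,20)"
```

```text
now [ 0.2242 -0.5023  0.2313] psi -65.9 need [ 0.2738  0.3393 -0.0713] turn 48.0 share/row 0.0067 n 20 j6 -0.2
[0.18, -0.5, -0.97] [0.18, -0.54, -0.95] [0.18, -0.57, -0.93] [0.18, -0.61, -0.9] [0.18, -0.65, -0.87] [0.18, -0.69, -0.85] [0.18, -0.72, -0.82] [0.18, -0.75, -0.79] [0.18, -0.79, -0.75] [0.18, -0.82, -0.72] [0.18, -0.85, -0.69] [0.18, -0.88, -0.65] [0.18, -0.9, -0.61] [0.18, -0.93, -0.57] [0.18, -0.95, -0.53] [0.18, -0.97, -0.49] [0.18, -0.99, -0.45] [0.18, -1.01, -0.41] [0.18, -1.03, -0.37] [0.18, -1.04, -0.33]
```

```bash
python3 -m pendant '{"jaw":[-1,-1,-1,-1,-1],"translation":[[0.1,-0.5,-0.97],[0.1,-0.54,-0.95],[0.1,-0.57,-0.93],[0.1,-0.61,-0.9],[0.1,-0.65,-0.87]],"twist":[0.0067,0.0067,0.0067,0.0067,0.0067]}'
python3 -m pendant '{"jaw":[-1,-1,-1,-1,-1],"translation":[[0.1,-0.69,-0.85],[0.1,-0.72,-0.82],[0.1,-0.75,-0.79],[0.1,-0.79,-0.75],[0.1,-0.82,-0.72]],"twist":[0.0067,0.0067,0.0067,0.0067,0.0067]}'
python3 -m pendant '{"jaw":[-1,-1,-1,-1,-1],"translation":[[0.18,-0.85,-0.69],[0.18,-0.88,-0.65],[0.18,-0.9,-0.61],[0.18,-0.93,-0.57],[0.18,-0.95,-0.53]],"twist":[0.0067,0.0067,0.0067,0.0067,0.0067]}'
python3 -c "
from h import *
plan((.498,-.163,.14),-113.9)"
```

```text
time_s: 2.98
position: [0.2938, -0.4168, 0.221]
eef_rot: [0.071, 0.704, 0.07, -0.704]
force: [0.3, 0.7, -0.6]
grip_width: 0.0855
time_s: 3.6
position: [0.3658, -0.3302, 0.2111]
eef_rot: [-0.006, 0.707, -0.007, -0.707]
force: [-0.7, -0.3, -0.4]
grip_width: 0.0854
time_s: 4.22
position: [0.4385, -0.2441, 0.193]
eef_rot: [-0.082, 0.703, -0.084, -0.701]
force: [-0.4, 0.1, 0.3]
grip_width: 0.0857
now [ 0.4385 -0.2441  0.193 ] psi -103.5 need [ 0.0595  0.0811 -0.053 ] turn 10.4 share/row 0.0058 n 5 j6 1.08
[0.53, -0.93, -0.39] [0.53, -0.94, -0.35] [0.53, -0.95, -0.32] [0.53, -0.96, -0.29] [0.53, -0.97, -0.25]
```

```bash
python3 -m pendant '{"jaw":[0,0,0,0,0],"translation":[[0.53,-0.93,-0.39],[0.53,-0.94,-0.35],[0.53,-0.95,-0.32],[0.53,-0.96,-0.29],[0.53,-0.97,-0.25]],"twist":[0.0058,0.0058,0.0058,0.0058,0.0058]}'
python3 -c "
from h import *
plan((.498,-.163,.052),-113.9)
s=camera('scene');t=camera('top')
print(proj(t,(.498,-.163,.068)),proj(t,(.5,-.164,.058)),proj(s,(.5,-.164,.058)))
def z(p,c,k): return cv2.resize(p['image'][c[1]:c[3],c[0]:c[2],::-1],(380,380),interpolation=cv2.INTER_CUBIC)
cv2.imwrite('pics/c2.png',np.hstack([z(s,(140,120,220,200),5),z(t,(210,165,290,245),5)]))
"
```

```text
time_s: 4.85
position: [0.5012, -0.1613, 0.1394]
eef_rot: [-0.148, 0.693, -0.15, -0.689]
force: [0.1, -0.5, -0.5]
grip_width: 0.0424
now [ 0.5012 -0.1613  0.1394] psi -114.3 need [-0.0032 -0.0017 -0.0874] turn -0.4 share/row -0.0002 n 5 j6 1.47
[0.87, 0.03, 0.02] [0.87, 0.03, 0.02] [0.87, 0.03, 0.02] [0.87, 0.03, 0.02] [0.87, 0.03, 0.02] 
[249.26918496 206.89747675] [249.62160759 206.70958211] [257.22394548 200.75267381]
```

View pics/c2.png

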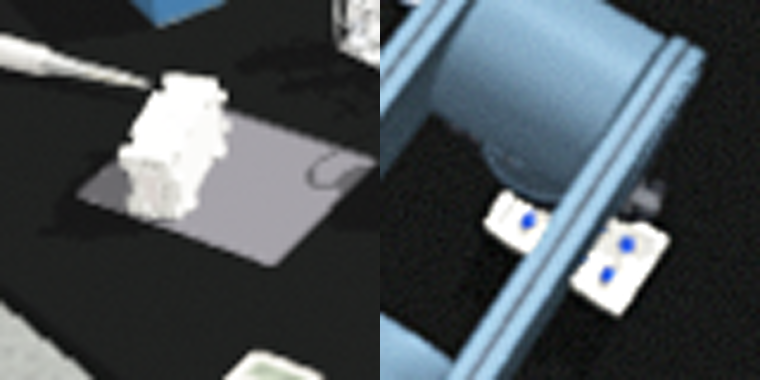

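The scene crop shows the empty tray with its closed underside and feet to the right and the card panel on its near end, as assumed. A pipette lies just to the left behind it. The top view is mostly hidden by the arm. Next I go down onto the syringe.

```bash
python3 -m pendant '{"jaw":[0,0,0,0,0],"translation":[[0.87,0.03,0.02],[0.87,0.03,0.02],[0.87,0.03,0.02],[0.87,0.03,0.02],[0.85,0.03,0.02]],"twist":[0,0,0,0,0]}' 25
python3 -m pendant '{"jaw":[1,1,1,1,1],"translation":[[0,0,0],[0,0,0],[0,0,0],[0,0,0],[0,0,0]],"twist":[0,0,0,0,0]}' 25
python3 -c "
from h import *
plan((.498,-.163,.14),-113.9)"
```

```text
time_s: 5.58
position: [0.4994, -0.1661, 0.0532]
eef_rot: [-0.144, 0.695, -0.149, -0.688]
force: [-0.2, 0.4, -0.0]
grip_width: 0.0425
time_s: 6.2
position: [0.4997, -0.1676, 0.0551]
eef_rot: [-0.143, 0.696, -0.149, -0.688]
force: [0.1, -0.2, -0.3]
grip_width: 0.0184
now [ 0.4997 -0.1676  0.0551] psi -113.9 need [-0.0017  0.0046  0.0849] turn 0.0 share/row 0.0 n 5 j6 1.46
[-0.85, -0.04, 0.03] [-0.85, -0.04, 0.03] [-0.85, -0.04, 0.03] [-0.85, -0.04, 0.03] [-0.85, -0.04, 0.03]
```

```bash
python3 -m pendant '{"jaw":[1,1,1,1],"translation":[[-0.85,0,0],[-0.95,0,0],[-0.95,0,0],[-0.5,0,0]],"twist":[0,0,0,0]}' 
python3 -c "
from h import *
plan((.535,.01,.10),-113.9)"
```

```text
time_s: 6.7
position: [0.4985, -0.1664, 0.1215]
eef_rot: [-0.143, 0.695, -0.148, -0.689]
force: [0.5, 0.4, 0.0]
grip_width: 0.0181
now [ 0.4985 -0.1664  0.1215] psi -113.8 need [ 0.0365  0.1764 -0.0215] turn 0.1 share/row 0.0 n 10 j6 1.46
[0.11, -0.88, 0.19] [0.11, -0.88, 0.19] [0.11, -0.88, 0.19] [0.11, -0.88, 0.19] [0.11, -0.88, 0.19] [0.11, -0.88, 0.19] [0.11, -0.88, 0.19] [0.11, -0.88, 0.19] [0.11, -0.88, 0.19] [0.11, -0.88, 0.19]
```

```bash
python3 -m pendant '{"jaw":[1,1,1,1,1],"translation":[[0,-0.88,0.19],[0,-0.88,0.19],[0.2,-0.88,0.19],[0.2,-0.88,0.19],[0.2,-0.88,0.19]],"twist":[0,0,0,0,0]}' 
python3 -m pendant '{"jaw":[1,1,1,1,1],"translation":[[0.5,-0.88,0.19],[0.5,-0.88,0.19],[0.5,-0.88,0.19],[0.5,-0.88,0.19],[0.5,-0.88,0.19]],"twist":[0,0,0,0,0]}' 
python3 -c "
from h import *
plan((.535,.01,.008),-113.9)"
```

```text
time_s: 7.32
position: [0.5166, -0.0712, 0.1062]
eef_rot: [-0.144, 0.694, -0.148, -0.69]
force: [0.5, 0.2, 0.0]
grip_width: 0.0185
time_s: 7.95
position: [0.5325, 0.0274, 0.05]
eef_rot: [0.142, -0.692, 0.146, 0.692]
force: [-0.4, 0.2, -1.3]
grip_width: 0.0184
now [0.5325 0.0274 0.05  ] psi -113.5 need [ 0.0025 -0.0174 -0.042 ] turn 0.4 share/row 0.0003 n 3 j6 1.83
[0.7, 0.25, -0.15] [0.7, 0.25, -0.15] [0.7, 0.25, -0.15]
```

```bash
python3 -m pendant '{"jaw":[1,1,1,1],"translation":[[0.6,0,0],[0.6,0,0],[0.5,0,0],[0.3,0,0]],"twist":[0,0,0,0]}' 
python3 -c "
from h import *
print(observe()['position'],observe()['force'])"
```

```text
time_s: 8.45
position: [0.5305, 0.0292, 0.0056]
eef_rot: [0.141, -0.691, 0.145, 0.694]
force: [0.2, 0.1, -0.2]
grip_width: 0.0184
[0.53046866 0.02918742 0.00555245] [ 0.195058    0.07160005 -0.17391954]
```

```bash
python3 -m pendant '{"jaw":[1,1],"translation":[[0.1,0,0],[0.1,0,0]],"twist":[0,0]}'
```

```text
time_s: 8.7
position: [0.5307, 0.0292, 0.0051]
eef_rot: [0.142, -0.691, 0.145, 0.694]
force: [-8.2, 2.9, 24.4]
grip_width: 0.0181
```

Contact. Next I release and lift. Opening pulls the pads back, so they lift clear.

```bash
python3 -m pendant '{"jaw":[0,0,-0.2,-0.2,-0.2],"translation":[[-0.1,0,0],[0,0,0],[-0.2,0,0],[-0.9,0,0],[-1,0,0]],"twist":[0,0,0,0,0]}' 
python3 -m pendant '{"jaw":[0,1,1,1,1],"translation":[[-1,0,0],[-1,0,0],[-1,0,0],[-0.5,0,0],[-0.5,0,0]],"twist":[0,0,0,0,0]}'
python3 - <<'E'
from h import *
np.set_printoptions(precision=3,suppress=True)
t=camera('top'); s=camera("scene"); np.save("t.npy",t)
pr=lambda L:[(np.round(d["centre"],1).tolist(),round(d["conf"],2)) for d in L][:3]
for n in["empty_tray_card","empty_tray_foot","empty_tray"]: print(n,pr(spot_point(t,n)),pr(spot_point(s,n)))
z=lambda p,c:cv2.resize(p['image'][c[1]:c[3],c[0]:c[2],::-1],(396,600 if c[3]-c[1]>80 else 396),interpolation=cv2.INTER_CUBIC)
cv2.imwrite('pics/c3.png',np.hstack([z(t,(92,170,158,236)),z(t,(160,140,240,220))]))
print(observe()["position"],observe()["time_s"])
E
```

```text
time_s: 9.32
position: [0.5302, 0.0281, 0.0491]
eef_rot: [0.143, -0.69, 0.146, 0.694]
force: [0.2, -0.1, -0.0]
grip_width: 0.051
time_s: 9.95
position: [0.5306, 0.0277, 0.1317]
eef_rot: [0.143, -0.69, 0.147, 0.694]
force: [0.5, 0.2, -0.1]
grip_width: -0.0
empty_tray_card [] [([167.3, 160.8], 0.62)]
empty_tray_foot [] [([174.3, 155.1], 0.82)]
empty_tray [([122.2, 201.6], 0.67), ([190.6, 197.7], 0.66)] [([182.8, 153.1], 0.83)]
[0.531 0.028 0.131] 10.35
```

View pics/c3.png

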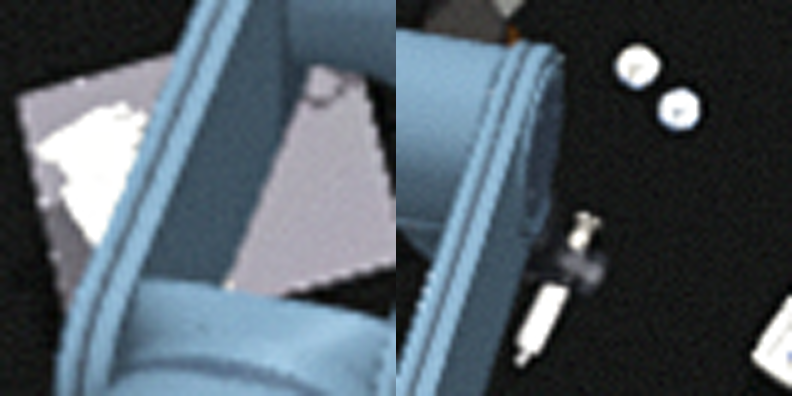

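The syringe lies on the bench, nozzle near top px (186,213). I'll fit the standing tray's pose from its silhouettes in the two earlier clear crops.

```bash
cat > fit.py <<'E'
from h import *
from scipy.optimize import minimize
from itertools import product
def boxes():
    B=[((-30,30),(-54,54),(6,48)),((-19,19),(54,57),(14,34)),((-12,12),(49,54),(0,6))]
    B+=[((x-4.5,x+4.5),(-54,-49),(0,6)) for x in(-14,14)]
    B+=[((a,a+5),(y-7,y+7),(0,6)) for a in(-30,25) for y in(-36,36)]
    return [np.array(list(product(*b)))/1000. for b in B]
BX=boxes()
def render(p,f,shape,Rm,t):
    m=np.zeros(shape,np.uint8)
    for b in BX:
        q=np.array([f(proj(p,Rm@v+t)) for v in b]); cv2.fillConvexPoly(m,cv2.convexHull((q*16).round().astype(np.int32)),1,shift=4)
    return m
def pose(x,y,th,side,z0):
    c,s=np.cos(th),np.sin(th); v=np.array([c,s,0]); up=np.array([0,0,1.])   # v: tray +y in world
    if side: X=-up; Z=np.cross(X,v); return np.array([X,v,Z]).T,np.array([x,y,z0+.03])
    return np.array([np.cross(v,up),v,up]).T,np.array([x,y,z0])
def fit(views,x0,side,z0):
    """views: (cam, map px->crop px, mask)"""
    def cost(a):
        R_,t=pose(a[0],a[1],a[2],side,z0); k=0
        for p,f,m in views:
            r=render(p,f,m.shape,R_,t); k+=1-(r&m).sum()/max((r|m).sum(),1)
        return k/len(views)
    best=None
    for dth in np.radians([-12,0,12]):
        S=np.array([[0,0,0],[.02,0,0],[0,.02,0],[0,0,.2]])+np.array(x0)+[0,0,dth]
        r=minimize(cost,S[0],method="Nelder-Mead",options=dict(initial_simplex=S,xatol=1e-4,fatol=1e-4,maxiter=150))
        if best is None or r.fun<best.fun: best=r
    return best.x,best.fun
E
python3 - <<'E'
from fit import *
np.set_printoptions(precision=4,suppress=True)
t=np.load("t.npy",allow_pickle=True).item(); s=camera("scene")
ct=cv2.imread("pics/c1.png")[:325,390:]; cs=cv2.imread("pics/c2.png")[:,:380]
def mask(im):
    m=(im.min(2)>190).astype(np.uint8); n,l,st,_=cv2.connectedComponentsWithStats(m); 
    return m,l,st
m,l,st=mask(ct); mt=(l==1+st[1:,4].argmax()).astype(np.uint8)
m,l,st=mask(cs); ms=(l==l[150,180]).astype(np.uint8)
print(mt.sum(),ms.sum(), ms.any(0).nonzero()[0][[0,-1]])
ft=lambda q:(q-[90,165]+.5)*5-.5
fs=lambda q:(q-[140,120]+.5)*4.75-.5
for v in ([(t,ft,mt)],[(s,fs,ms)],[(t,ft,mt),(s,fs,ms)]):
    for th in (220,):
        x,c=fit(v,(.495,.26,np.radians(th)),True,.003); print(x[:2],np.degrees(x[2]),c)
R_,T=pose(*x,True,.003)
o=[]
for p,f,im,mm in((t,ft,ct,mt),(s,fs,cs,ms)):
    im=im.copy()
    for b in BX:
        h=cv2.convexHull(np.array([f(proj(p,R_@v+T)) for v in b]).round().astype(np.int32)); cv2.polylines(im,[h],True,(0,0,255),1)
    o.append(cv2.resize(im,(390,390)))
cv2.imwrite("pics/f1.png",np.hstack(o)); np.save("e0.npy",x)
E
```

```text
15619 10685 [120 231]
[0.5142 0.2578] 213.70345485795846 0.10933572710951522
[0.513  0.2549] 214.30329787954759 0.06868010918376333
[0.5146 0.2571] 214.57177754057213 0.09779902518803518
```

View pics/f1.png

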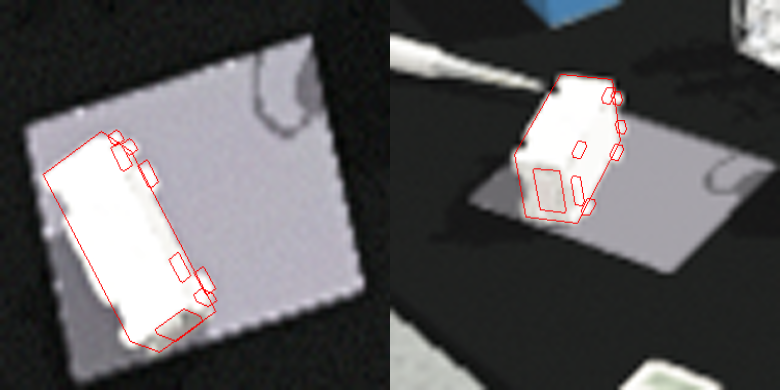

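The fit agrees in both views: origin (0.5146, 0.2571), +y yaw 214.6°, open side towards (-0.568, 0.823). I'll use a jaw yaw of 124.6° so the last joint stays in range through to the stacking. First I move behind the open side with the fingers shut, to push the top edge over towards the underside.

```bash
python3 -c "
from h import *
plan((.50,.18,.15),5,12)"
```

```text
now [0.5306 0.0278 0.131 ] psi -113.6 need [-0.0306  0.1522  0.019 ] turn -118.6 share/row -0.0275 n 12 j6 1.83
[-0.08, -0.53, 0.37] [-0.08, -0.59, 0.27] [-0.08, -0.62, 0.17] [-0.08, -0.64, 0.06] [-0.08, -0.64, -0.05] [-0.08, -0.63, -0.16] [-0.08, -0.59, -0.27] [-0.08, -0.54, -0.36] [-0.08, -0.46, -0.45] [-0.08, -0.38, -0.52] [-0.08, -0.28, -0.58] [-0.08, -0.18, -0.62]
```

```bash
python3 -m pendant '{"jaw":[1,1,1,1],"translation":[[-0.1,-0.53,0.37],[-0.1,-0.59,0.27],[-0.1,-0.62,0.17],[-0.1,-0.64,0.06]],"twist":[-0.0275,-0.0275,-0.0275,-0.0275]}' 
python3 -m pendant '{"jaw":[1,1,1,1],"translation":[[-0.1,-0.64,-0.05],[-0.1,-0.63,-0.16],[-0.1,-0.59,-0.27],[-0.1,-0.54,-0.36]],"twist":[-0.0275,-0.0275,-0.0275,-0.0275]}' 
python3 -m pendant '{"jaw":[1,1,1,1],"translation":[[0,-0.46,-0.45],[0,-0.38,-0.52],[0,-0.28,-0.58],[0,-0.18,-0.62]],"twist":[-0.0275,-0.0275,-0.0275,-0.0275]}' 
python3 -c "
from h import *
plan((.466,.327,.15),124.6)"
```

```text
time_s: 10.9
position: [0.5195, 0.0788, 0.1375]
eef_rot: [-0.106, -0.695, -0.104, 0.703]
force: [-0.1, -0.8, -0.0]
grip_width: -0.0003
time_s: 11.4
position: [0.5067, 0.1309, 0.1444]
eef_rot: [-0.342, -0.614, -0.344, 0.623]
force: [-0.4, 0.4, 0.6]
grip_width: 0.0002
time_s: 11.9
position: [0.4929, 0.1825, 0.1433]
eef_rot: [0.534, 0.455, 0.541, -0.464]
force: [-0.1, 0.8, -0.5]
grip_width: 0.0002
now [0.4929 0.1825 0.1433] psi 9.0 need [-0.0269  0.1445  0.0067] turn -115.6 share/row -0.0268 n 12 j6 -0.01
[-0.03, -0.02, -0.61] [-0.03, 0.09, -0.61] [-0.03, 0.19, -0.58] [-0.03, 0.28, -0.54] [-0.03, 0.37, -0.49] [-0.03, 0.44, -0.42] [-0.03, 0.51, -0.34] [-0.03, 0.56, -0.25] [-0.03, 0.59, -0.15] [-0.03, 0.61, -0.05] [-0.03, 0.61, 0.05] [-0.03, 0.59, 0.15]
```

```bash
python3 -m pendant '{"jaw":[1,1,1,1],"translation":[[0,-0.02,-0.61],[0,0.09,-0.61],[0,0.19,-0.58],[0,0.28,-0.54]],"twist":[-0.0268,-0.0268,-0.0268,-0.0268]}' 
python3 -m pendant '{"jaw":[1,1,1,1],"translation":[[0,0.37,-0.49],[0,0.44,-0.42],[0,0.51,-0.34],[0,0.56,-0.25]],"twist":[-0.0268,-0.0268,-0.0268,-0.0268]}' 
python3 -m pendant '{"jaw":[1,1,1,1,1],"translation":[[0,0.59,-0.15],[0,0.61,-0.05],[0,0.61,0.05],[0,0.59,0.15],[0,0,0]],"twist":[-0.0268,-0.0268,-0.0268,-0.0268,0]}' 
python3 -c "
from h import *
plan((.466,.327,.053),124.6)"
```

```text
time_s: 12.4
position: [0.4826, 0.2321, 0.1419]
eef_rot: [0.657, 0.245, 0.667, -0.252]
force: [0.0, -0.2, 0.5]
grip_width: -0.0003
time_s: 12.9
position: [0.471, 0.2814, 0.1405]
eef_rot: [0.7, 0.006, 0.714, -0.009]
force: [0.7, -0.2, -0.1]
grip_width: -0.0001
time_s: 13.52
position: [0.4579, 0.3307, 0.1385]
eef_rot: [0.659, -0.234, 0.675, 0.235]
force: [-0.4, 0.5, -0.8]
grip_width: 0.0001
now [0.4579 0.3307 0.1385] psi 128.7 need [ 0.0081 -0.0037 -0.0855] turn 4.1 share/row 0.0023 n 5 j6 -1.82
[0.85, -0.08, 0.04] [0.85, -0.08, 0.04] [0.85, -0.08, 0.04] [0.85, -0.08, 0.04] [0.85, -0.08, 0.05]
```

```bash
python3 -m pendant '{"jaw":[1,1,1,1,1],"translation":[[0.85,-0.08,0.04],[0.85,-0.08,0.04],[0.85,-0.08,0.04],[0.85,-0.08,0.04],[0.8,-0.08,0.04]],"twist":[0.0023,0.0023,0.0023,0.0023,0.0023]}' 
python3 -m pendant '{"jaw":[1,1,1,1,1],"translation":[[0,-0.5,0],[0,-0.5,0],[0,-0.5,0],[0,-0.5,0],[0,-0.5,0]],"twist":[0,0,0,0,0]}'
python3 -c "
from h import *
plan((.5146,.2571,.053),124.6)"
```

```text
time_s: 14.15
position: [0.4642, 0.3228, 0.0479]
eef_rot: [0.668, -0.203, 0.686, 0.203]
force: [-0.1, 0.9, 0.7]
grip_width: 0.0001
time_s: 14.78
position: [0.4937, 0.2775, 0.0472]
eef_rot: [0.669, -0.202, 0.687, 0.202]
force: [-0.0, 0.4, 0.0]
grip_width: -0.0
now [0.4937 0.2775 0.0472] psi 123.2 need [ 0.0209 -0.0204  0.0058] turn -1.4 share/row -0.0019 n 2 j6 -1.84
[-0.14, -0.71, 0.16] [-0.14, -0.71, 0.15]
```

```bash
python3 -m pendant '{"jaw":[1,1,1,1],"translation":[[0,-0.5,0],[0,-0.5,0],[0,-0.5,0],[0,-0.3,0]],"twist":[0,0,0,0]}'
python3 -c "
from h import *
print(observe()['position'])
s=camera('scene');t=camera('top')
z=lambda p,c:cv2.resize(p['image'][c[1]:c[3],c[0]:c[2],::-1],(396,396),interpolation=cv2.INTER_CUBIC)
cv2.imwrite('pics/c4.png',np.hstack([z(s,(140,110,220,190)),z(t,(90,160,170,240))]))
"
```

```text
time_s: 15.28
position: [0.5157, 0.2445, 0.0475]
eef_rot: [0.669, -0.203, 0.686, 0.201]
force: [-0.1, 0.9, 0.0]
grip_width: -0.0003
[0.51567177 0.24450929 0.04753543]
```

View pics/c4.png

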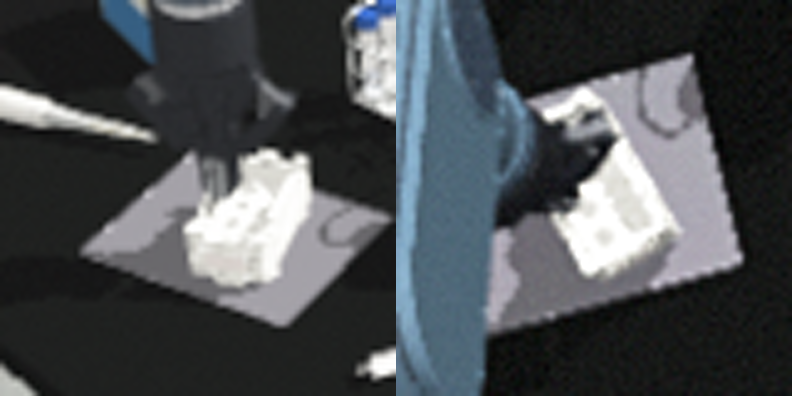

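The tray has toppled and shows its open side up at top px (123,205). I'll lift, open the jaws and fit its pose.

```bash
python3 -m pendant '{"jaw":[1,1,-1,-1,-1],"translation":[[-0.9,0,0],[-1,0,0],[-1,0,0],[-1,0,0],[-1,0,0]],"twist":[0,0,0,0,0]}'
python3 -m pendant '{"jaw":[-1,-1,-1],"translation":[[-1,0,-0.8],[-0.8,0,-0.8],[-0.5,0,-0.8]],"twist":[0,0,0]}'
python3 - <<'E'
from h import *
s=camera('scene');t=camera('top');np.save("s.npy",s);np.save("t.npy",t)
z=lambda p,c:cv2.resize(p['image'][c[1]:c[3],c[0]:c[2],::-1],(396,396),interpolation=cv2.INTER_CUBIC)
cv2.imwrite('pics/c5.png',np.hstack([z(s,(140,110,220,190)),z(t,(90,160,170,240))]))
E
```

```text
time_s: 16.0
position: [0.5145, 0.2467, 0.1453]
eef_rot: [0.666, -0.202, 0.689, 0.202]
force: [-0.4, 0.6, 0.1]
grip_width: 0.0542
time_s: 16.38
position: [0.4747, 0.2218, 0.1946]
eef_rot: [0.666, -0.202, 0.688, 0.203]
force: [0.8, -0.3, -0.0]
grip_width: 0.0851
```

View pics/c5.png

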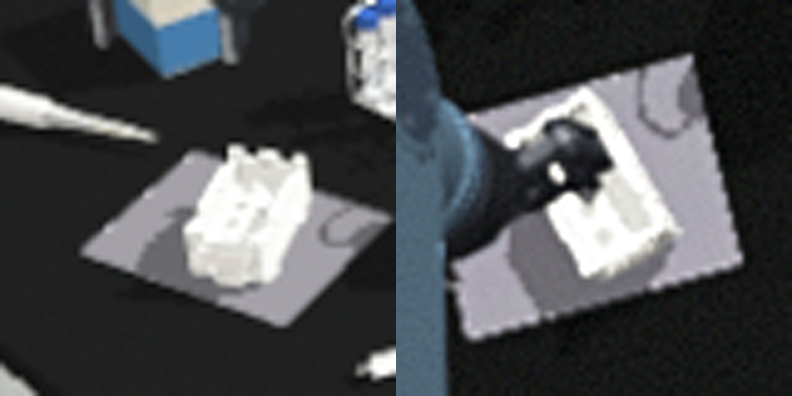

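The tray is flat on its feet with the card end towards the robot. The scene view is unobstructed. I'll fit both trays.

```bash
cat > ff.py <<'E'
from fit import *
np.set_printoptions(precision=4,suppress=True)
def mk(p,seed,win,k=5,thr=150):
    im=p["image"]; c=cv2.resize(im[win[1]:win[3],win[0]:win[2]],None,fx=k,fy=k,interpolation=cv2.INTER_CUBIC)
    m=(c.min(2)>thr).astype(np.uint8)
    m=cv2.morphologyEx(m,cv2.MORPH_OPEN,np.ones((5,5)))
    n,l,st,_=cv2.connectedComponentsWithStats(m); f=lambda q:(np.asarray(q)-win[:2]+.5)*k-.5
    q=f(seed).round().astype(int); w=l[q[1]-8:q[1]+9,q[0]-8:q[0]+9]; w=w[w>0]
    b=(l==np.bincount(w).argmax()).astype(np.uint8)
    h,_=cv2.findContours(b,cv2.RETR_EXTERNAL,cv2.CHAIN_APPROX_NONE); o=np.zeros_like(b); cv2.drawContours(o,h,-1,1,-1); return p,f,o
def draw(views,x,z0,fn,side=False):
    R_,T=pose(*x,side,z0); o=[]
    for p,f,m in views:
        k=5; im=p["image"][:,:,::-1]; w=(-f((0,0))-.0)/k
        x0,y0=(np.round((-f((0,0))+ (.5*k-.5))/k)).astype(int)
        im=cv2.resize(im[y0:y0+m.shape[0]//k,x0:x0+m.shape[1]//k],(m.shape[1],m.shape[0]),interpolation=cv2.INTER_CUBIC)
        c,_=cv2.findContours(m,cv2.RETR_EXTERNAL,cv2.CHAIN_APPROX_NONE); cv2.drawContours(im,c,-1,(0,200,0),1)
        for b in BX: cv2.polylines(im,[cv2.convexHull(np.array([f(proj(p,R_@v+T)) for v in b]).round().astype(np.int32))],True,(0,0,255),1)
        o.append(cv2.resize(im,(390,390)))
    return np.hstack(o)
E
python3 - <<'E'
from ff import *
s=np.load("s.npy",allow_pickle=True).item();t=np.load("t.npy",allow_pickle=True).item()
def go(seed3,th,vs,z0):
    x,c=fit(vs,(seed3[0],seed3[1],np.radians(th)),False,z0); print(x[:2],np.degrees(x[2]),c); return x
print(proj(s,(.5316,.2324,.03)),proj(s,(.48,-.169,.03)),proj(t,(.48,-.169,.03)))
e=mk(s,proj(s,(.5316,.2324,.03)),(150,120,214,184),thr=165)
x=go((.5316,.2324),214.6,[e],.003)
ps=proj(s,(.48,-.169,.03)).astype(int);pt=proj(t,(.48,-.169,.03)).astype(int)
F=[mk(s,ps,(ps[0]-32,ps[1]-32,ps[0]+32,ps[1]+32),thr=120),mk(t,pt,(pt[0]-32,pt[1]-32,pt[0]+32,pt[1]+32),thr=120)]
for v in(F[:1],F[1:],F): y=go((.48,-.169),57.3,v,0)
d=np.hstack([draw([e],x,.003,""),draw(F,y,0,"")])[:, :]
cv2.imwrite("pics/f2.png",cv2.resize(d,(798,266)))
E
```

```text
[190.7253 152.0452] [254.0377 210.6671] [251.0816 213.972 ]
[0.5268 0.2301] 213.1378230497337 0.07787534187419032
[ 0.4806 -0.1703] 57.53951592015963 0.03696321797427071
[ 0.4813 -0.1685] 57.65511697027551 0.03462857142857145
[ 0.4808 -0.1694] 57.51085839959391 0.03672095760420807
```

View pics/f2.png

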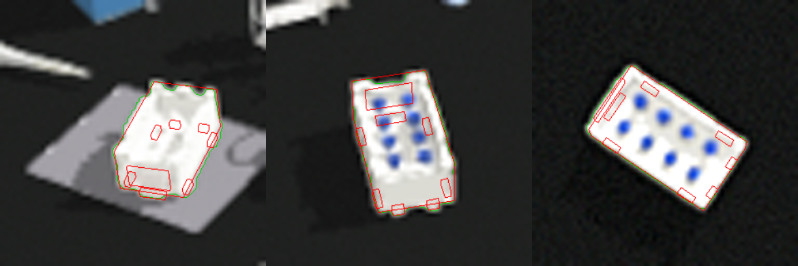

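Full tray: (0.4808, -0.1694), yaw 57.5°, and all views agree; its wide notch shows at the far end. Empty tray: (0.527, 0.230), yaw 213.1°. Next is the grasp by its long sides.

```bash
python3 -c "
from h import *
plan((.527,.230,.10),123.1,5)"
```

```text
now [0.4744 0.2214 0.195 ] psi 123.3 need [ 0.0526  0.0086 -0.095 ] turn 0.2 share/row 0.0001 n 5 j6 -1.93
[0.95, -0.22, 0.49] [0.95, -0.22, 0.49] [0.95, -0.22, 0.49] [0.95, -0.22, 0.49] [0.95, -0.22, 0.49]
```

```bash
python3 -m pendant '{"jaw":[-1,-1,-1,-1,-1],"translation":[[0.8,-0.22,0.49],[0.9,-0.22,0.49],[0.9,-0.22,0.49],[0.6,-0.22,0.49],[0.3,-0.15,0.3]],"twist":[0,0,0,0,0]}'
python3 -m pendant '{"jaw":[-1],"translation":[[0,0,0]],"twist":[0]}'
python3 -c "
from h import *
plan((.527,.230,.017),123.1)"
```

```text
time_s: 17.1
position: [0.5238, 0.2292, 0.1137]
eef_rot: [0.665, -0.202, 0.69, 0.203]
force: [0.2, 0.4, 0.8]
grip_width: 0.0855
time_s: 17.23
position: [0.524, 0.2291, 0.1124]
eef_rot: [0.664, -0.201, 0.691, 0.203]
force: [0.5, -0.1, 1.0]
grip_width: 0.0855
now [0.524  0.2291 0.1124] psi 123.3 need [ 0.003   0.0009 -0.0954] turn 0.2 share/row 0.0001 n 5 j6 -1.93
[0.95, -0.01, 0.03] [0.95, -0.01, 0.03] [0.95, -0.01, 0.03] [0.95, -0.01, 0.03] [0.95, -0.01, 0.03]
```

```bash
python3 -m pendant '{"jaw":[-1,-1,-1,-1,-1],"translation":[[0.8,-0.01,0.04],[0.9,-0.01,0.04],[0.9,-0.01,0.04],[0.9,-0.01,0.03],[0.7,0,0]],"twist":[0,0,0,0,0]}'
python3 -m pendant '{"jaw":[-1,-1],"translation":[[0.2,0,0],[0.1,0,0]],"twist":[0,0]}'
```

```text
time_s: 17.85
position: [0.5244, 0.2299, 0.0263]
eef_rot: [0.666, -0.202, 0.689, 0.203]
force: [0.1, 0.5, -0.3]
grip_width: 0.0856
time_s: 18.1
position: [0.5235, 0.2298, 0.0193]
eef_rot: [0.665, -0.202, 0.689, 0.204]
force: [-0.0, 0.0, -0.6]
grip_width: 0.0854
```

```bash
python3 -c "
from h import *
plan((.527,.230,.017),123.1)"
```

```text
now [0.5235 0.2298 0.0193] psi 123.3 need [ 0.0035  0.0002 -0.0023] turn 0.2 share/row 0.0006 n 1 j6 -1.93
[0.11, -0.09, 0.15]
```

```bash
python3 -m pendant '{"jaw":[1,1,1,1,1],"translation":[[0.1,0,0.1],[0,0,0],[0,0,0],[0,0,0],[0,0,0]],"twist":[0,0,0,0,0]}' 40
python3 -c "
from h import *
plan((.527,.230,.14),123.1)"
```

```text
time_s: 18.73
position: [0.5262, 0.2312, 0.0185]
eef_rot: [0.666, -0.202, 0.688, 0.204]
force: [-0.4, 0.2, -0.3]
grip_width: 0.0595
now [0.5262 0.2312 0.0185] psi 123.3 need [ 0.0008 -0.0012  0.1215] turn 0.2 share/row 0.0001 n 7 j6 -1.93
[-0.87, -0.01, 0.0] [-0.87, -0.01, 0.0] [-0.87, -0.01, 0.0] [-0.87, -0.01, 0.0] [-0.87, -0.01, 0.0] [-0.87, -0.01, 0.0] [-0.87, -0.01, 0.0]
```

```bash
python3 -m pendant '{"jaw":[1,1,1,1,1],"translation":[[-0.5,0,0],[-0.9,0,0],[-1,0,0],[-1,0,0],[-1,0,0]],"twist":[0,0,0,0,0]}'
python3 -m pendant '{"jaw":[1,1,1],"translation":[[-0.9,0,0],[-0.6,0,0],[-0.2,0,0]],"twist":[0,0,0]}'
python3 -c "
from h import *
plan((.481,-.169,.15),-32.5,24)"
```

```text
time_s: 19.35
position: [0.5279, 0.2315, 0.1096]
eef_rot: [0.665, -0.202, 0.69, 0.204]
force: [-0.2, -0.4, -1.3]
grip_width: 0.0594
time_s: 19.73
position: [0.53, 0.232, 0.1479]
eef_rot: [0.667, -0.202, 0.688, 0.203]
force: [-0.7, 0.9, -1.1]
grip_width: 0.0595
now [0.53   0.232  0.1479] psi 123.3 need [-0.049  -0.401   0.0021] turn 155.8 share/row 0.018 n 24 j6 -1.93
[-0.0, -0.64, -0.54] [-0.0, -0.7, -0.47] [-0.0, -0.75, -0.39] [-0.0, -0.79, -0.3] [-0.0, -0.82, -0.21] [-0.0, -0.83, -0.11] [-0.0, -0.84, -0.02] [-0.0, -0.84, 0.08] [-0.0, -0.82, 0.17] [-0.0, -0.8, 0.26] [-0.0, -0.76, 0.35] [-0.0, -0.72, 0.44] [-0.0, -0.67, 0.51] [-0.0, -0.6, 0.59] [-0.0, -0.53, 0.65] [-0.0, -0.46, 0.71] [-0.0, -0.37, 0.75] [-0.0, -0.29, 0.79] [-0.0, -0.2, 0.82] [-0.0, -0.1, 0.84] [-0.0, -0.01, 0.84] [-0.0, 0.09, 0.84] [-0.0, 0.18, 0.82] [-0.0, 0.27, 0.8]
```

```bash
python3 -m pendant '{"jaw":[1,1,1,1,1],"translation":[[0,-0.64,-0.54],[0,-0.7,-0.47],[0,-0.75,-0.39],[0,-0.79,-0.3],[0,-0.82,-0.21]],"twist":[0.018,0.018,0.018,0.018,0.018]}'
python3 -m pendant '{"jaw":[1,1,1,1,1],"translation":[[0,-0.83,-0.11],[0,-0.84,-0.02],[0,-0.84,0.08],[0,-0.82,0.17],[0,-0.8,0.26]],"twist":[0.018,0.018,0.018,0.018,0.018]}'
python3 -m pendant '{"jaw":[1,1,1,1,1],"translation":[[0,-0.76,0.35],[0,-0.72,0.44],[0,-0.67,0.51],[0,-0.6,0.59],[0,-0.53,0.65]],"twist":[0.018,0.018,0.018,0.018,0.018]}'
python3 -c "
from h import *
plan((.481,-.169,.15),-32.5)"
```

```text
time_s: 20.35
position: [0.5172, 0.147, 0.1469]
eef_rot: [0.695, -0.003, 0.719, -0.002]
force: [-0.3, 0.6, -1.3]
grip_width: 0.0594
time_s: 20.98
position: [0.5025, 0.0611, 0.1452]
eef_rot: [0.664, 0.197, 0.69, -0.21]
force: [-0.2, -0.4, -1.6]
grip_width: 0.0597
time_s: 21.6
position: [0.4863, -0.0242, 0.1439]
eef_rot: [0.577, 0.38, 0.602, -0.401]
force: [0.4, 0.5, -1.2]
grip_width: 0.0594
now [ 0.4863 -0.0242  0.1439] psi 23.0 need [-0.0053 -0.1448  0.0061] turn 55.5 share/row 0.0193 n 8 j6 -0.66
[-0.04, -0.38, 0.82] [-0.04, -0.28, 0.86] [-0.04, -0.18, 0.89] [-0.04, -0.07, 0.9] [-0.04, 0.04, 0.9] [-0.04, 0.15, 0.89] [-0.04, 0.26, 0.87] [-0.04, 0.36, 0.83]
```

```bash
python3 -m pendant '{"jaw":[1,1,1,1],"translation":[[-0.05,-0.38,0.82],[-0.05,-0.28,0.86],[-0.05,-0.18,0.89],[-0.05,-0.07,0.9]],"twist":[0.0193,0.0193,0.0193,0.0193]}'
python3 -m pendant '{"jaw":[1,1,1,1,1],"translation":[[-0.04,0.04,0.9],[-0.04,0.15,0.89],[-0.04,0.26,0.75],[-0.04,0.2,0.4],[0,0,0]],"twist":[0.0193,0.0193,0.0193,0.0193,0]}'
python3 - <<'E'
from h import *
plan((.481,-.169,.12),-32.5)
s=camera('scene');t=camera('top');np.save("s.npy",s);np.save("t.npy",t)
q,w=proj(s,(.48,-.17,.1)).astype(int),proj(t,(.48,-.17,.1)).astype(int)
z=lambda p,c:cv2.resize(p['image'][c[1]-45:c[1]+45,c[0]-45:c[0]+45,::-1],(396,396),interpolation=cv2.INTER_CUBIC)
cv2.imwrite('pics/c6.png',np.hstack([z(s,q),z(t,w)])); print(q,w)
E
```

```text
time_s: 22.1
position: [0.4813, -0.0982, 0.1465]
eef_rot: [-0.463, -0.51, -0.485, 0.538]
force: [-0.3, -0.8, -0.9]
grip_width: 0.0595
time_s: 22.72
position: [0.4769, -0.1613, 0.1477]
eef_rot: [-0.32, -0.608, -0.338, 0.643]
force: [-0.6, 0.1, -1.7]
grip_width: 0.0594
now [ 0.4769 -0.1613  0.1477] psi -34.6 need [ 0.0041 -0.0077 -0.0277] turn -2.1 share/row -0.0029 n 2 j6 0.09
[0.69, 0.19, 0.1] [0.69, 0.19, 0.1] 
[253 194] [251 211]
```

View pics/c6.png

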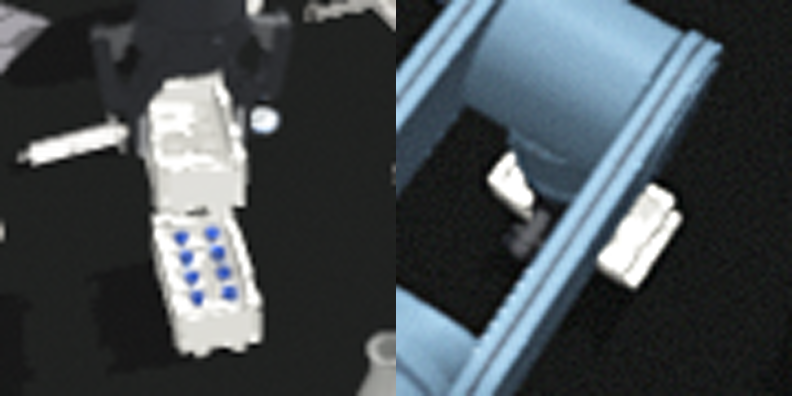

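The held tray is above and behind the full tray, with its plain -y end facing near like the full tray's, so it is the matching way round. I'll measure the in-hand offset.

```bash
cat > inh.py <<'E'
from ff import *
def run(s,win,seed,thr=110,show=None):
    p,M,a=tool(); z0=p[2]-.0155
    v=[mk(s,seed,win,thr=thr)]
    x,c=fit(v,(p[0],p[1],np.radians(a+90)),False,z0); th=np.radians(a+90)
    # translation only, yaw from the tool
    f=lambda u:sum(1-(r&m).sum()/(r|m).sum() for (q,g,m) in v for r in [render(q,g,m.shape,*pose(u[0],u[1],th,False,z0))])
    r=minimize(f,p[:2],method="Nelder-Mead",options=dict(initial_simplex=[p[:2],p[:2]+[.01,0],p[:2]+[0,.01]],xatol=1e-4,fatol=1e-5))
    Y=np.array([np.cos(th),np.sin(th)]);X=np.array([np.sin(th),-np.cos(th)])
    for u,c in((x,c),(r.x,r.fun)): d=u[:2]-p[:2]; print("centre",u[:2],"off along tray x,y mm",(d@X*1e3).round(1),(d@Y*1e3).round(1),"cost",round(c,3), "yaw",np.degrees(x[2]),"tool",a+90)
    if show: cv2.imwrite(show,draw(v,(r.x[0],r.x[1],th),z0,""))
E
python3 - <<'E'
from inh import *
s=np.load("s.npy",allow_pickle=True).item()
for thr in(100,130): run(s,(232,160,275,197),(251,185),thr,"pics/f3.png")
E
```

```text
centre [ 0.4705 -0.1703] off along tray x,y mm 0.3 -11.7 cost 0.095 yaw 54.81521734001851 tool 55.56295415469993
centre [ 0.4701 -0.1707] off along tray x,y mm 0.2 -12.2 cost 0.097 yaw 54.81521734001851 tool 55.56295415469993
centre [ 0.4708 -0.172 ] off along tray x,y mm 1.5 -12.9 cost 0.086 yaw 51.77352176768775 tool 55.56295415469993
centre [ 0.4698 -0.1718] off along tray x,y mm 0.6 -13.2 cost 0.097 yaw 51.77352176768775 tool 55.56295415469993
```

View pics/f3.png

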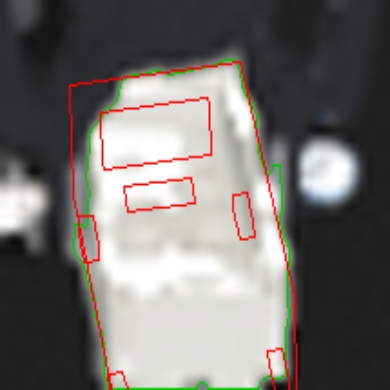

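Run:
```python
from ff import *
s=np.load("s.npy",allow_pickle=True).item(); p,M,a=tool(); th=np.radians(a+90)
Y=np.array([np.cos(th),np.sin(th)])
win=(232,160,275,207);k=14
im=cv2.resize(s["image"][win[1]:win[3],win[0]:win[2],::-1],None,fx=k,fy=k,interpolation=cv2.INTER_CUBIC)
outs=[]
for off in(0,-6,-12):
    o=im.copy(); c=p[:2]+Y*off/1e3; R_,T=pose(c[0],c[1],th,False,p[2]-.0155)
    f=lambda v:tuple(int(q) for q in ((proj(s,R_@(np.array(v)/1000)+T)-win[:2]+.5)*k-.5).round())
    P=lambda L,cl:cv2.polylines(o,[np.array([f(v) for v in L],np.int32)],True,cl,1)
    P([(30,54,48),(30,-54,48),(-30,-54,48),(-30,54,48)],(0,0,255)); P([(25,49,48),(25,-49,48),(-25,-49,48),(-25,49,48)],(0,160,0)); P([(30,-54,48),(-30,-54,48),(-30,-54,6),(30,-54,6)],(0,0,255))
    R2,T2=pose(.4808,-.1694,np.radians(57.5),False,0)
    g=lambda v:tuple(int(q) for q in ((proj(s,R2@(np.array(v)/1000)+T2)-win[:2]+.5)*k-.5).round())
    cv2.polylines(o,[np.array([g(v) for v in[(30,54,48),(30,-54,48),(-30,-54,48),(-30,54,48)]],np.int32)],True,(255,0,0),1)
    outs.append(cv2.resize(o,(266,300)))
cv2.imwrite("pics/f4.png",np.hstack(outs)[:,:])
im2=np.hstack(outs);print(im2.shape)
```

```text
(300, 798, 3)
```

View pics/f4.png

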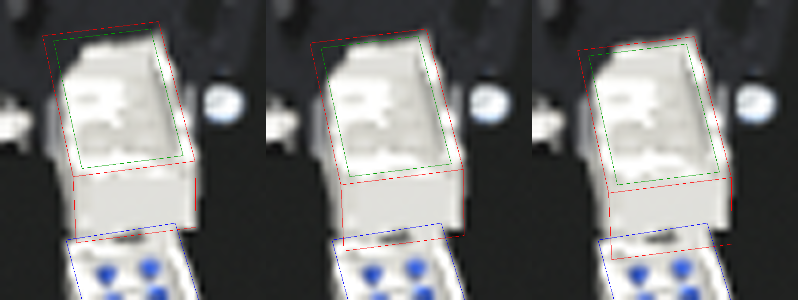

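Near-end edges match the zero-offset panel. The far edge is hidden by the gripper, which misled the silhouette fit. That was my 12th picture, so I'll refine numerically from here. I align in xy and go down to just above the rim.

```bash
python3 -m pendant '{"jaw":[1,1,1,1],"translation":[[0.7,0.19,0.1],[0.7,0.19,0.1],[0.5,0,0],[0.2,0,0]],"twist":[-0.0027,-0.0027,0,0]}'
cat > prof.py <<'E'
from ff import *
# edge positions (mm along tray y, at stated heights) from brightness profiles in the scene view, near (-y) end
def grad(p,R_,T,line,xs,rng):
    """line(u,x)->tray mm point; mean brightness along u"""
    g=p["image"].mean(2).astype(np.float32); out=[]
    for u in rng:
        q=np.array([proj(p,R_@(np.array(line(u,x))/1000)+T) for x in xs],np.float32)
        out.append(cv2.remap(g,q[:,0:1].copy(),q[:,1:2].copy(),cv2.INTER_LINEAR).mean())
    return np.array(out)
if __name__=="__main__":
    plan((.4808,-.1694,.11),-32.5)
    s=camera("scene"); p,M,a=tool(); th=np.radians(a+90)
    r=np.arange(-16,17,1.)
    for nm,(R_,T) in dict(held=pose(p[0],p[1],th,False,p[2]-.0155),full=pose(.4808,-.1694,np.radians(57.5),False,0)).items():
        for e,zz,xs in(("rim",48,np.linspace(-6,6,9)),("bottom",6,np.linspace(-6,6,9)),):
            print(nm,e,grad(s,R_,T,lambda u,x:(x,-54+u,zz),xs,r).round().astype(int).tolist())
E
python3 prof.py
```

```text
time_s: 23.32
position: [0.4782, -0.1671, 0.1017]
eef_rot: [-0.333, -0.601, -0.352, 0.636]
force: [-0.1, -0.5, -1.4]
grip_width: 0.0596
now [ 0.4782 -0.1671  0.1017] psi -32.1 need [ 0.0026 -0.0023  0.0083] turn 0.4 share/row 0.0012 n 1 j6 0.04
[-0.41, 0.17, 0.03] 
held rim [221, 221, 221, 221, 221, 222, 222, 222, 224, 226, 228, 230, 232, 232, 231, 230, 231, 233, 238, 243, 248, 251, 250, 249, 247, 244, 240, 234, 228, 221, 217, 216, 215]
held bottom [162, 158, 155, 154, 155, 155, 156, 160, 166, 172, 178, 182, 183, 182, 180, 179, 181, 186, 193, 200, 207, 211, 214, 216, 219, 220, 221, 221, 221, 221, 221, 221, 221]
full rim [219, 219, 219, 220, 221, 223, 226, 228, 230, 230, 230, 230, 233, 237, 242, 247, 248, 246, 243, 239, 234, 225, 215, 206, 196, 192, 194, 196, 199, 202, 204, 205, 206]
full bottom [32, 32, 32, 32, 31, 30, 29, 29, 30, 31, 34, 38, 45, 66, 96, 130, 163, 186, 199, 205, 210, 215, 218, 219, 219, 218, 218, 218, 218, 219, 219, 219, 219]
```

Run:
```python
from prof import *
P=np.array([observe()["position"] for _ in range(3)]); print(P.round(4))
s=np.load("s.npy",allow_pickle=True).item(); r=np.arange(-16,17,1.)
q=(.4769,-.1613,.1477,55.5)
R0=pose(q[0],q[1],np.radians(q[3]),False,q[2]-.0155)
print("old rim",grad(s,*R0,lambda u,x:(x,-54+u,48),np.linspace(-6,6,9),r).round().astype(int).tolist())
t0=np.load("t.npy",allow_pickle=True).item(); t=camera("top"); p,M,a=tool(); R1=pose(p[0],p[1],np.radians(a+90),False,p[2]-.0155)
Rf=pose(.4808,-.1694,np.radians(57.5),False,0)
r=np.arange(-24,13,1.)
for n,c,RR in(("old held",t0,R0),("old full",t0,Rf),("new held",t,R1),("new full",t,Rf)):
    for xs in (np.linspace(-26,-10,9),np.linspace(-8,8,9),np.linspace(10,26,9)):
        print(n,xs[4],grad(c,*RR,lambda u,x:(x,-54+u,48),xs,r).round().astype(int).tolist())
```

```text
[[ 0.478  -0.167   0.1015]
 [ 0.478  -0.167   0.1015]
 [ 0.478  -0.167   0.1015]]
old rim [222, 222, 222, 222, 222, 222, 222, 223, 225, 227, 230, 232, 233, 232, 231, 230, 231, 234, 239, 244, 249, 252, 251, 249, 247, 245, 241, 234, 225, 217, 211, 209, 209]
old held -18.0 [23, 23, 23, 24, 24, 22, 18, 15, 14, 18, 34, 67, 116, 170, 214, 241, 252, 255, 255, 254, 251, 243, 231, 220, 217, 226, 237, 245, 251, 253, 254, 255, 255, 255, 255, 255, 255]
old held 0.0 [23, 23, 23, 23, 23, 23, 21, 19, 17, 16, 23, 43, 80, 133, 187, 228, 248, 254, 254, 252, 246, 235, 221, 212, 214, 226, 240, 249, 253, 254, 255, 254, 253, 252, 252, 252, 253]
old held 18.0 [24, 24, 23, 23, 23, 23, 22, 21, 20, 18, 18, 26, 45, 78, 119, 158, 190, 207, 215, 218, 212, 199, 189, 186, 195, 216, 235, 244, 249, 250, 248, 244, 240, 236, 233, 232, 232]
old full -18.0 [23, 23, 24, 24, 25, 24, 24, 23, 23, 23, 23, 23, 24, 23, 21, 18, 15, 14, 15, 27, 52, 90, 141, 187, 223, 244, 252, 255, 255, 254, 252, 247, 237, 225, 217, 218, 226]
old full 0.0 [24, 24, 23, 22, 22, 22, 22, 22, 23, 23, 22, 22, 23, 23, 22, 20, 18, 17, 18, 28, 49, 86, 13
[... 621 characters left out ...]
8.0 [24, 24, 25, 26, 25, 24, 23, 23, 24, 25, 24, 23, 21, 20, 19, 20, 25, 34, 52, 76, 102, 128, 152, 177, 201, 220, 235, 242, 244, 243, 240, 236, 232, 231, 231, 232, 234]
new full -18.0 [25, 24, 24, 24, 24, 24, 23, 23, 22, 22, 23, 24, 25, 25, 24, 22, 19, 17, 18, 26, 41, 64, 96, 126, 154, 178, 198, 216, 232, 243, 248, 250, 251, 252, 253, 253, 254]
new full 0.0 [22, 22, 23, 24, 24, 25, 25, 25, 24, 24, 24, 24, 23, 22, 21, 20, 18, 17, 18, 26, 40, 63, 94, 127, 156, 181, 199, 213, 227, 239, 246, 250, 252, 254, 255, 255, 255]
new full 18.0 [25, 25, 25, 24, 24, 25, 25, 24, 23, 23, 24, 25, 25, 25, 23, 21, 19, 18, 20, 26, 39, 59, 85, 114, 142, 166, 186, 206, 223, 235, 243, 246, 247, 245, 243, 241, 239]
```

The top and scene edges agree that the tray sits about +4 mm along its own y in the hand. I'll compensate for that.

```bash
python3 -c "
from h import *
plan((.4787,-.1728,.080),-32.5,2)"
```

```text
now [ 0.4783 -0.1672  0.1022] psi -32.1 need [ 0.0004 -0.0056 -0.0222] turn 0.4 share/row 0.0006 n 2 j6 0.04
[0.55, 0.08, 0.11] [0.55, 0.08, 0.11]
```

```bash
python3 -m pendant '{"jaw":[1,1,1,1],"translation":[[0.5,0.08,0.11],[0.4,0.08,0.11],[0,0,0],[0,0,0]],"twist":[0.0006,0.0006,0,0]}'
python3 -c "
from h import *
plan((.4787,-.1728,.0575),-32.5,1)"
```

```text
time_s: 23.92
position: [0.4782, -0.1734, 0.0835]
eef_rot: [-0.331, -0.603, -0.349, 0.637]
force: [0.1, -0.5, -1.4]
grip_width: 0.0597
now [ 0.4782 -0.1734  0.0835] psi -32.5 need [ 0.0005  0.0006 -0.026 ] turn -0.0 share/row -0.0001 n 1 j6 0.04
[1.3, 0.01, -0.04]
```

```bash
python3 -m pendant '{"jaw":[1,1,1,1],"translation":[[0.3,0,0],[0.3,0,0],[0,0,0],[0,0,0]],"twist":[0,0,0,0]}'
python3 -m pendant '{"jaw":[1,1],"translation":[[0.12,0,0],[0.12,0,0]],"twist":[0,0]}'
python3 -m pendant '{"jaw":[1,1],"translation":[[0.12,0,0],[0.12,0,0]],"twist":[0,0]}'
```

```text
time_s: 24.42
position: [0.4776, -0.1734, 0.0711]
eef_rot: [-0.331, -0.603, -0.349, 0.637]
force: [0.5, -1.0, -0.9]
grip_width: 0.0595
time_s: 24.68
position: [0.4777, -0.1735, 0.0663]
eef_rot: [-0.331, -0.603, -0.349, 0.637]
force: [1.3, -0.2, -0.8]
grip_width: 0.0594
time_s: 24.92
position: [0.4791, -0.1747, 0.0647]
eef_rot: [-0.333, -0.604, -0.347, 0.636]
force: [-6.1, 0.3, 19.5]
grip_width: 0.0593
```

Contact is at rim height, so the feet are not in the notches yet. I back off a little and measure both trays at the near end from the same pictures.

```bash
python3 -m pendant '{"jaw":[1,1,1],"translation":[[-0.2,0,0],[0,0,0],[0,0,0]],"twist":[0,0,0]}'
cat > m2.py <<'E'
from prof import *
s=camera("scene");t=camera("top");p,M,a=tool(); print(p.round(4),a.round(1),observe()["force"].round(1))
C=np.array([.4808,-.1694]);th=np.radians(57.5);Y=np.array([np.cos(th),np.sin(th)]);X=np.array([np.sin(th),-np.cos(th)])
d=p[:2]-C;print("tcp-full tray x,y mm",(d@X*1e3).round(1),(d@Y*1e3).round(1))
R_,T=pose(p[0],p[1],np.radians(a+90),False,p[2]-.0155)
r=np.arange(-16,17,1.)
print("scene held rim",grad(s,R_,T,lambda u,x:(x,-54+u,48),np.linspace(-6,6,9),r).round().astype(int).tolist())
print("top held rim",grad(t,R_,T,lambda u,x:(x,-54+u,48),np.linspace(-24,24,15),r).round().astype(int).tolist())
# side silhouettes on the near face, scene view: brightness across x at heights of each tray
r=np.arange(-45,46,1.)
for n,RR,zz in(("held",(R_,T),np.linspace(20,40,9)),("full",pose(*C,th,False,0),np.linspace(16,36,9))):
    g=grad(s,*RR,lambda u,z:(u,-54,z),zz,r)
    L=np.interp(130,g[:45],r[:45]); Rr=np.interp(-130,-g[45:],r[45:]); print(n,"face edges x",L.round(1),Rr.round(1))
E
python3 m2.py
```

```text
time_s: 25.3
position: [0.4795, -0.1748, 0.0691]
eef_rot: [-0.333, -0.604, -0.347, 0.636]
force: [0.5, 0.4, -1.0]
grip_width: 0.0596
[ 0.4795 -0.1748  0.069 ] -32.5 [ 0.7 -0.  -1.8]
tcp-full tray x,y mm 1.8 -5.2
scene held rim [221, 221, 221, 221, 221, 222, 222, 222, 222, 223, 224, 226, 227, 227, 226, 227, 230, 235, 241, 247, 249, 250, 248, 247, 245, 241, 235, 229, 223, 219, 217, 215, 213]
top held rim [24, 24, 24, 24, 24, 23, 21, 19, 18, 19, 24, 36, 57, 89, 129, 172, 211, 237, 250, 253, 254, 253, 253, 251, 250, 249, 248, 247, 246, 244, 239, 227, 209]
held face edges x -43.5 29.9
full face edges x -33.4 30.3
```

Top and scene disagree on the y offset: top gives 0 to +2, scene about +4.5, which a slight tilt could explain. The failed drop at -5 supports the top view. I'll shift +3.7 mm along tray y and -1.4 mm along x, then try again gently.

```bash
python3 -m pendant '{"jaw":[1,1,1,1],"translation":[[0,-0.07,-0.1],[0,0,-0.08],[0,0,0],[0,0,0]],"twist":[0,0,0,0]}'
python3 m2.py
```

```text
time_s: 25.9
position: [0.4799, -0.1704, 0.0683]
eef_rot: [-0.333, -0.603, -0.348, 0.636]
force: [-0.2, -0.5, -1.5]
grip_width: 0.0595
[ 0.48   -0.1705  0.0683] -32.5 [ 0.4  0.2 -1.8]
tcp-full tray x,y mm -0.1 -1.3
scene held rim [221, 221, 221, 221, 222, 221, 221, 221, 222, 224, 226, 229, 230, 229, 230, 231, 232, 236, 240, 243, 246, 248, 247, 245, 242, 239, 235, 231, 227, 222, 218, 216, 215]
top held rim [23, 23, 24, 24, 24, 22, 21, 20, 19, 19, 24, 34, 51, 78, 113, 152, 189, 221, 240, 248, 251, 251, 250, 249, 247, 247, 246, 247, 246, 246, 242, 234, 222]
held face edges x -41.6 30.0
full face edges x -33.4 30.3
```

```bash
python3 -m pendant '{"jaw":[1,1,1],"translation":[[0.12,0,0],[0.12,0,0],[0.1,0,0]],"twist":[0,0,0]}'
python3 -m pendant '{"jaw":[1,1],"translation":[[0.1,0,0],[0.1,0,0]],"twist":[0,0]}'
```

```text
time_s: 26.38
position: [0.4804, -0.1702, 0.0617]
eef_rot: [-0.333, -0.604, -0.347, 0.635]
force: [1.5, 2.6, 0.6]
grip_width: 0.0594
time_s: 26.62
position: [0.4806, -0.1709, 0.0591]
eef_rot: [-0.334, -0.604, -0.347, 0.635]
force: [-3.9, 0.5, 12.5]
grip_width: 0.0594
```

It is below rim level now, so the feet are entering the notches. I press a little further.

```bash
python3 -m pendant '{"jaw":[1,1],"translation":[[0.1,0,0],[0.1,0,0]],"twist":[0,0]}'
python3 -m pendant '{"jaw":[1,1],"translation":[[0.08,0,0],[0,0,0]],"twist":[0,0]}'; python3 m2.py
```

```text
time_s: 26.88
position: [0.4802, -0.1718, 0.0575]
eef_rot: [-0.334, -0.604, -0.346, 0.635]
force: [-2.9, 1.5, 16.0]
grip_width: 0.0592
time_s: 27.12
position: [0.4801, -0.1718, 0.0579]
eef_rot: [-0.335, -0.604, -0.346, 0.635]
force: [-1.8, 3.0, 0.5]
grip_width: 0.0595
[ 0.4802 -0.1719  0.0577] -32.5 [-1.9  2.9  7.2]
tcp-full tray x,y mm 0.8 -2.4
scene held rim [220, 220, 220, 219, 217, 215, 215, 216, 219, 222, 224, 225, 228, 233, 238, 242, 246, 248, 248, 248, 247, 245, 241, 237, 233, 230, 226, 223, 219, 216, 214, 213, 212]
top held rim [24, 24, 24, 24, 24, 23, 22, 21, 19, 17, 15, 17, 28, 53, 93, 143, 193, 227, 245, 251, 253, 252, 251, 250, 250, 249, 249, 248, 248, 246, 242, 234, 220]
held face edges x -40.9 30.2
full face edges x -33.3 30.1
```

TCP z is 0.0577, against 0.0575 expected for fully home. I release and retreat, clear of the view, then check.

```bash
python3 -m pendant '{"jaw":[-0.6,-1,-1,-1,-1],"translation":[[0,0,0],[0,0,0],[0,0,0],[-0.3,0,0],[-0.7,0,0]],"twist":[0,0,0,0,0]}'
python3 -m pendant '{"jaw":[-1,-1,-1,-1,-1],"translation":[[-1,0,0],[-1,0,0],[-1,0,0],[-1,0,0],[-1,0,0]],"twist":[0,0,0,0,0]}'
python3 -c "
from h import *
plan((.40,.12,.24),-32.5,15)"
```

```text
time_s: 27.85
position: [0.4802, -0.1722, 0.0769]
eef_rot: [-0.334, -0.603, -0.346, 0.636]
force: [0.3, 0.8, 0.5]
grip_width: 0.0857
time_s: 28.48
position: [0.4859, -0.1716, 0.1847]
eef_rot: [-0.335, -0.604, -0.345, 0.635]
force: [-0.1, 0.1, 1.1]
grip_width: 0.0854
now [ 0.4859 -0.1716  0.1847] psi -32.5 need [-0.0859  0.2916  0.0553] turn 0.0 share/row 0.0 n 15 j6 0.04
[-0.18, -0.76, -0.67] [-0.18, -0.76, -0.67] [-0.18, -0.76, -0.67] [-0.18, -0.76, -0.67] [-0.18, -0.76, -0.67] [-0.18, -0.76, -0.67] [-0.18, -0.76, -0.67] [-0.18, -0.76, -0.67] [-0.18, -0.76, -0.67] [-0.18, -0.76, -0.67] [-0.18, -0.76, -0.67] [-0.18, -0.76, -0.67] [-0.18, -0.76, -0.67] [-0.18, -0.76, -0.67] [-0.18, -0.76, -0.67]
```

```bash
for i in 1; do python3 -m pendant '{"jaw":[-1,-1,-1,-1,-1],"translation":[[-0.3,-0.76,-0.67],[-0.3,-0.76,-0.67],[-0.3,-0.76,-0.67],[-0.3,-0.76,-0.67],[-0.3,-0.76,-0.67]],"twist":[0,0,0,0,0]}'
python3 -m pendant '{"jaw":[-1,-1,-1,-1,-1],"translation":[[-0.18,-0.76,-0.67],[-0.18,-0.76,-0.67],[-0.18,-0.76,-0.67],[-0.18,-0.76,-0.67],[-0.18,-0.76,-0.67]],"twist":[0,0,0,0,0]}'; done
cat > chk.py <<'E'
from ff import *
s=camera("scene");t=camera("top");np.save("s.npy",s);np.save("t.npy",t)
C=np.array([.4808,-.1694]); th=np.radians(57.5)
ps=proj(s,(*C,.05)).astype(int);pt=proj(t,(*C,.07)).astype(int)
V=[mk(s,ps,(ps[0]-32,ps[1]-36,ps[0]+32,ps[1]+36),thr=120),mk(t,pt,(pt[0]-32,pt[1]-32,pt[0]+32,pt[1]+32),thr=120)]
def cost(u,v):
    k=0
    for p,f,m in v:
        r=render(p,f,m.shape,*pose(*C,th,False,0))|render(p,f,m.shape,*pose(u[0],u[1],u[2],False,u[3])); k+=1-(r&m).sum()/(r|m).sum()
    return k/len(v)
x0=np.array([*C,th,.045]); S=np.vstack([x0,x0+np.diag([.008,.008,.1,.008])])
for v in(V,V[:1]):
    r=minimize(cost,x0,args=(v,),method="Nelder-Mead",options=dict(initial_simplex=S,xatol=1e-4,fatol=1e-5,maxiter=250))
    d=r.x[:2]-C; print("top tray: dx,dy(tray) mm",((d@[np.sin(th),-np.cos(th)])*1e3).round(1),((d@[np.cos(th),np.sin(th)])*1e3).round(1),"yaw",np.degrees(r.x[2]).round(1),"z mm",(r.x[3]*1e3).round(1),"cost",round(r.fun,3))
for z in(.036,.040,.042,.045,.048,.051): print(z,[round(cost((*C,th,z),[v]),4) for v in V])
pr=lambda L:[(np.round(d["centre"]).tolist(),round(d["conf"],2)) for d in L][:4]
for n in("empty_tray_card","full_tray_card","flask","bottle","timer","syringe"): print(n,pr(spot_point(s,n)),pr(spot_point(t,n)))
print(observe()["time_s"])
E
python3 chk.py
```

```text
time_s: 29.1
position: [0.4565, -0.0671, 0.2175]
eef_rot: [-0.335, -0.604, -0.345, 0.635]
force: [-0.1, -0.4, -0.6]
grip_width: 0.0856
time_s: 29.72
position: [0.4258, 0.0384, 0.2371]
eef_rot: [-0.336, -0.604, -0.346, 0.635]
force: [0.7, -0.3, 0.4]
grip_width: 0.0857
top tray: dx,dy(tray) mm 0.9 0.4 yaw 57.8 z mm 39.4 cost 0.028
top tray: dx,dy(tray) mm 0.6 0.0 yaw 57.5 z mm 39.2 cost 0.031
0.036 [np.float64(0.0419), np.float64(0.0412)]
0.04 [np.float64(0.0344), np.float64(0.0318)]
0.042 [np.float64(0.0391), np.float64(0.0279)]
0.045 [np.float64(0.0516), np.float64(0.025)]
0.048 [np.float64(0.0691), np.float64(0.0262)]
0.051 [np.float64(0.0861), np.float64(0.0314)]
empty_tray_card [([247.0, 194.0], 0.63), ([254.0, 218.0], 0.53)] [([237.0, 204.0], 0.95), ([193.0, 244.0], 0.42)]
full_tray_card [([245.0, 156.0], 0.66)] [([238.0, 206.0], 0.3)]
flask [([293.0, 250.0], 0.68)] [([310.0, 220.0], 0.7)]
bottle [([247.0, 161.0], 0.71)] [([179.0, 154.0], 0.82)]
timer [([195.0, 202.0], 0.77)] [([194.0, 246.0], 0.84)]
syringe [([357.0, 318.0], 0.72), ([372.0, 222.0], 0.63), ([230.0, 182.0], 0.6)] [([192.0, 200.0], 0.65), ([394.0, 241.0], 0.61), ([240.0, 208.0], 0.51), ([336.0, 143.0], 0.47)]
30.425
```

It is seated (about 40–42 mm, not 48) with the card ends matching. I'll do one more check for residual tilt, using the same pictures.

Run:
```python
from ff import *
s=np.load("s.npy",allow_pickle=True).item();t=np.load("t.npy",allow_pickle=True).item()
C=np.array([.4808,-.1694]); th=np.radians(57.5)
ps=proj(s,(*C,.05)).astype(int);pt=proj(t,(*C,.07)).astype(int)
V=[mk(s,ps,(ps[0]-32,ps[1]-36,ps[0]+32,ps[1]+36),thr=120),mk(t,pt,(pt[0]-32,pt[1]-32,pt[0]+32,pt[1]+32),thr=120)]
B=[render(p,f,m.shape,*pose(*C,th,False,0)) for p,f,m in V]
def cost(u):
    R_,T=pose(C[0]+u[0],C[1]+u[1],th+u[5],False,.041+u[2]); R_=R_@R.from_rotvec([u[3],u[4],0]).as_matrix(); k=0
    for (p,f,m),b in zip(V,B):
        r=b|render(p,f,m.shape,R_,T); k+=1-(r&m).sum()/(r|m).sum()
    return k/2
S=np.vstack([np.zeros(6),np.diag([.005,.005,.005,.08,.08,.05])])
r=minimize(cost,S[0],method="Nelder-Mead",options=dict(initial_simplex=S,xatol=1e-4,fatol=1e-5,maxiter=400))
u=r.x; print("z",41+u[2]*1e3,"pitch about x, roll about y, yaw deg",np.degrees(u[3:]),"cost",r.fun)
for k in(-4,-2,0,2,4): print(k,[round(cost([u[0],u[1],0,*a,0]),4) for a in((np.radians(k),0),(0,np.radians(k)))])
```

```text
z 38.222702451889084 pitch about x, roll about y, yaw deg [ 0.6143  1.1207 -0.0369] cost 0.027621371550015095
-4 [np.float64(0.0414), np.float64(0.0706)]
-2 [np.float64(0.0378), np.float64(0.0487)]
0 [np.float64(0.0334), np.float64(0.0334)]
2 [np.float64(0.0343), np.float64(0.0421)]
4 [np.float64(0.038), np.float64(0.0587)]
```

```bash
python3 -m pendant '{"jaw":[-1,-1],"translation":[[0,0,0],[0,0,0]],"twist":[0,0]}'; python3 -c "
from cell import *
print(sign_off())"
```

```text
time_s: 30.68
position: [0.4266, 0.0364, 0.2367]
eef_rot: [-0.335, -0.604, -0.345, 0.635]
force: [-0.2, -0.0, 0.0]
grip_width: 0.0852
the job is handed in; nothing more can be done
None
```

The job is done and was handed in at about 31 s.

- **Syringe:** I took the clear syringe off the full tray and laid it on open bench near (0.53, 0.03), clear of both trays.
- **Empty tray, laying flat:** I pushed it over its foot edge with the closed fingers, so it toppled onto its feet rather than being held down. I then lifted the fingers clear.
- **Empty tray, stacking:** I gripped it by its long sides, turned it and lowered it onto the full tray. The first drop stopped on the rim. I shifted it about 4 mm along the tray and it dropped in, with the tool at 57.7 mm against 57.5 mm expected.

**Last checks:**
- **Seating:** the two-camera fit puts the stacked tray within 1 mm sideways and level within about 1°, with yaw 57.8° against the full tray's 57.5°. Its height comes out at 38–40 mm (42 mm nominal, 48 mm if it were on the rim). The scene view alone favours about 40 mm and the top view about 45 mm.
- **Full tray and bystanders:** the full tray's near-face edges did not shift through the stacking. The networks found the flask and timer within a pixel or two of their earlier positions in the scene view. The bottle is confirmed only in the top view.

**Disagreements:**
- **Offset in the hand:** before seating, the two cameras disagreed on how the tray sat in the gripper: about +4.5 mm along its length in the scene view, 0 to +2 mm in the top view. The successful drop fits about +2.4 mm.
- **Network false hits:** in the final pictures the bottle and the full tray's card holder were reported at wrong places in the scene view. A syringe was reported on the stacked tray in the top view, although the syringe was also found on the bench.
- **No final picture viewed:** I had used all 12, so the final state was checked only by numbers.

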